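# Clear the tins, fetch the carving, put the tins back

### The job

The carved block lies at the back of the till with the red, green and yellow tins standing in front of it. First move all three tins, upright, into the blue tray; then take the carved block and lay it flat in the recess of the wooden panel, carved side up; then put each tin back upright in the middle of the disc of its own colour.

Things in the scene. Friction and masses are not known exactly. Their poses are not given: they have to be found in the camera images.
- red_tin: Closed tin with a red label and a red lid, upright cylinder 60 mm in diameter, 90 mm high (straight side to 83 mm, lid 57 mm across above), 0.2 to 0.42 kg. Origin: centre of its underside; z up. Starts upright on the red pad.
- green_tin: Closed tin with a green label and a green lid, upright cylinder 60 mm in diameter, 90 mm high (straight side to 83 mm, lid 57 mm across above), 0.2 to 0.42 kg. Origin: centre of its underside; z up. Starts upright on the green pad.
- yellow_tin: Closed tin with a yellow label and a yellow lid, upright cylinder 60 mm in diameter, 90 mm high (straight side to 83 mm, lid 57 mm across above), 0.2 to 0.42 kg. Origin: centre of its underside; z up. Starts upright on the yellow pad.
- carving: Pale wooden block, carved flower and leaves on top: 64 mm (its x) by 150 mm (its y), 36 mm thick plus 4 mm of relief, about 0.24 kg. Origin: centre of its underside; z up. Lies flat on the till's base board behind the tins, which stand about 12 mm from its near long side, so no finger gets down there; about 33 mm of room behind it.
- till: Fixed wooden stand: 8 mm base board 202 mm (its x) by 280 mm (its y), 50 mm high fence along its far (+x) edge, 30 mm cheeks at the back half of its y ends. Origin: centre of the underside. The discs and tins stand in a row along y, 80 mm apart (20 mm between tins): room for fingers is across the row (along x), above the block (top 48 mm over the table).
- red_pad: Fixed red disc, 76 mm in diameter, 3 mm thick, on the till's 8 mm base board: home of the red tin. Origin: centre of its underside (its top is 3 mm above). At the start its red edge shows round the tin.
- green_pad: Fixed green disc, 76 mm in diameter, 3 mm thick, on the till's 8 mm base board: home of the green tin. Origin: centre of its underside (its top is 3 mm above). At the start its green edge shows round the tin.
- yellow_pad: Fixed yellow disc, 76 mm in diameter, 3 mm thick, on the till's 8 mm base board: home of the yellow tin. Origin: centre of its underside (its top is 3 mm above). At the start its yellow edge shows round the tin.
- tray: Side area: fixed blue open tray, 140 mm (its x) by 300 mm (its y) outside, walls 6 mm thick and 22 mm high, floor 6 mm thick. Origin: centre of its underside. Empty at the start.
- panel: Fixed flat wooden panel, 154 mm (its x) by 280 mm (its y), 20 mm thick, with a dark recess in the middle: 82 mm (x) by 168 mm (y), 10 mm deep (recess floor 10 mm above the table). Origin: centre of the panel's underside, below the middle of the recess.
There are look-alikes about, which are no part of the job. Leave any pink or purple look-alike of the carving alone. What is shaped like the red_tin but black or purple is not meant.

How it is judged:
On the way, in this order (a step that is already met when the one before it is completed fails the run):
1. all three tins stand upright and released in the tray, while the carved block is still in the till (x of red_tin in the frame of tray between -0.05 and 0.05 m and y of red_tin in the frame of tray between -0.13 and 0.13 m and z of each of red_tin, green_tin, yellow_tin in the frame of tray below 0.012 m and angle between each of red_tin, green_tin, yellow_tin's own z axis and vertical below 0.1 rad and contact force between each of red_tin, green_tin, yellow_tin and the fingers below 0.3 N and x of green_tin in the frame of tray between -0.05 and 0.05 m and y of green_tin in the frame of tray between -0.13 and 0.13 m and x of yellow_tin in the frame of tray between -0.05 and 0.05 m and y of yellow_tin in the frame of tray between -0.13 and 0.13 m and distance of carving from where it was at the start of the episode below 0.03 m), for 0.2 s.
2. the carved block lies flat in the panel's recess, released, while the tins still stand in the tray (horizontal distance between carving and panel below 0.016 m and z of carving in the frame of panel below 0.014 m and angle between carving's own z axis and vertical below 0.05 rad and angle between the y axis of carving and the y axis of panel, either way round below 0.2 rad and x of red_tin in the frame of tray between -0.05 and 0.05 m and y of red_tin in the frame of tray between -0.13 and 0.13 m and z of each of red_tin, green_tin, yellow_tin in the frame of tray below 0.012 m and angle between each of red_tin, green_tin, yellow_tin's own z axis and vertical below 0.1 rad and contact force between each of red_tin, green_tin, yellow_tin, carving and the fingers below 0.3 N and x of green_tin in the frame of tray between -0.05 and 0.05 m and y of green_tin in the frame of tray between -0.13 and 0.13 m and x of yellow_tin in the frame of tray between -0.05 and 0.05 m and y of yellow_tin in the frame of tray between -0.13 and 0.13 m), for 0.2 s.
At the end, for the whole second after the job is handed in: The carved block lies flat on the floor of the panel's recess (centre within 16 mm, long sides within 0.2 rad of parallel), and each tin stands upright on the disc of its own colour, within 14 mm of its centre; all at rest (horizontal distance between carving and panel below 0.016 m and z of carving in the frame of panel below 0.014 m and angle between carving's own z axis and vertical below 0.05 rad and angle between the y axis of carving and the y axis of panel, either way round below 0.2 rad and horizontal distance between red_tin and red_pad below 0.014 m and z of red_tin in the frame of red_pad below 0.006 m and angle between each of red_tin, green_tin, yellow_tin's own z axis and vertical below 0.06 rad and linear speed of each of red_tin, green_tin, yellow_tin, carving below 0.02 m/s and horizontal distance between green_tin and green_pad below 0.014 m and z of green_tin in the frame of green_pad below 0.006 m and horizontal distance between yellow_tin and yellow_pad below 0.014 m and z of yellow_tin in the frame of yellow_pad below 0.006 m); the robot touches nothing.
It fails at once if the red tin is tipped over (angle between red_tin's own z axis and vertical above 0.7 rad).
It fails at once if the green tin is tipped over (angle between green_tin's own z axis and vertical above 0.7 rad).
It fails at once if the yellow tin is tipped over (angle between yellow_tin's own z axis and vertical above 0.7 rad).
It fails at once if the carved block is turned over (angle between carving's own z axis and vertical above 0.9 rad).
It also fails if it takes over 144 s, if anything falls off the work surface, if the arm or the gripper's body presses on something with over 40 N, if the wrist force passes 120 N, or if a joint passes its speed limit or range.

### The arm

A 6-joint arm with a two-finger parallel gripper is mounted at the origin on the work surface. World frame = base frame: x ahead of the robot, y to its left, z up, the work surface at z = 0. Lengths are in m, angles in rad, forces in N, time in s.
With the tool pointing down it reaches from about 0.375 to 0.9 m from the base axis. Payload 3.1 kg.
Tool frame: the origin (TCP) lies on the front face of the gripper's body, between the roots of the fingers; the fingertips stand 73 mm ahead of it and the grasp point (between the pads) lies 54 mm ahead of it (manip.tips_ahead is the distance from the TCP to the fingertips, in m); z points along the fingers, y is the line along which they close (so a half turn about z gives the same grasp; the last joint's range is limited). The gripper opens to 85 mm and grips with 20 to 120 N. Pads are 22 mm wide; open, the fingers measure 114 mm over their backs; the gripper's body (76 mm by 85 mm) begins 54 mm behind the grasp point. The pads swing forward as they close: fully open they stand 13 mm farther back than shut.
Start: joints at [1.097, 0.527, 1.433, -0, 1.181, -0.178], TCP at [0.182, 0.598, 0.304] pointing down, gripper open.
Joint ranges: [-3.08, 3.08], [-0.75, 2.2], [0.22, 2.44], [-1.43, 4.57], [0, 2.65], [-2.85, 2.85]. Speed limits (rad/s): [2.79, 2.79, 3.14, 3.14, 3.14, 3.14].

### API

Orientations are given as a unit quaternion [x, y, z, w].
In Python, from station import sense, eyes, workorder, manip gives the robot as it stands.
- The arm moves only by the shell command python3 -m inch 'ROWS' [OPENING] [FORCE]. ROWS is JSON, a list of rows, each an object of numbers: "dx", "dy", "dz": the shift along the tool's x, y, z in cm; "wx", "wy", "wz": the turn, a rotation vector about the tool's x, y, z in degrees. In form: [{"dx": .., "dy": .., "dz": .., "wx": .., "wy": .., "wz": ..}, ...]. A call has 1 to 10 rows; each row shifts and turns the commanded pose from where the row before left it, along the tool's axes as they then stand; what a row does not reach is not made up. A row lasts 1/8 s, in which the tool goes at most 62.5 mm and 10.7 degrees, less where a joint would pass 70% of its speed; a pose out of reach is approached as far as the arm can. A call with a gripper value outside its range is refused whole. OPENING is the opening, from 0 (shut) to 1 (fully open), set as the call begins (- or left out, the last holds). The fingers move at their own pace and stop on an object; FORCE is the grip in N (left out, the last holds). Time passes only in rows, so rows that do not move let the fingers close. It gives the time, the measured TCP pose, the force, the opening and the grip force at its end, in the units of the state.
- sense(): the state, without advancing time (a new reading comes with each control period).
- eyes.snapshot(name): name is "side" or "top"; returns the picture (480x640x3 uint8, red, green, blue); there is no depth.
- eyes.camera_params(name): a dict with "fx", "fy", "cx", "cy" (pixels), "D" ([k1, k2, p1, p2, k3] as OpenCV has them; the pictures are not rectified), "rvec" (rotation vector, rad) and "tvec" (3), from world to camera coordinates, as OpenCV has them. Camera axes: x right, y down, z forward; pixel columns grow to the right and rows downward; lengths in m; the calibration is good to about 2 mm. A picture is of the moment at which its call begins. camera_params takes no time and is no camera call.
- workorder.sign_off(): hands the job in; it is judged then, once.
The state is a dict: "t": time; "q": joint angles; "qd": joint speeds; "tau": joint torques, N m; "tcp_pos": TCP position; "tool_rot": TCP orientation; "force": force on the tool from outside, world axes, zero at the start; "ft_torque": the same for the moment, N m; "finger_gap": opening from 0.0 (shut) to 1.0 (fully open); "gripper_force": force on a finger pad.
Only numpy, scipy, OpenCV 4.12 (cv2) and the standard library are available. Lean on these libraries where they do the work, as an engineer would, in place of code of your own. Each camera call takes 0.05 s, during which the arm holds its last target. There are 200 camera calls.

## Working session

There is one attempt and no reset: what is moved stays moved. The work goes in short steps, Python scripts to look and compute and a shell command to move; the robot and the scene stay as the last step left them, time stands still between calls to the robot, and variables do not carry over. Pictures are saved under pics/ and viewed, at most 14 in all, crops included, and the job is handed in when it is done.

```bash
mkdir -p pics
python3 - <<'E'
from station import sense, eyes, manip
import cv2
s=sense(); print({k:s[k] for k in('t','tcp_pos','tool_rot','force','finger_gap')}, manip.tips_ahead)
for n in('top','side'):
    cv2.imwrite(f'pics/{n}0.png',cv2.cvtColor(eyes.snapshot(n),cv2.COLOR_RGB2BGR)); print(n,eyes.camera_params(n))
E
```

```text
{'t': 0.0, 'tcp_pos': array([0.18131437, 0.59752695, 0.30292046]), 'tool_rot': array([ 1.46877609e-01,  9.89154050e-01, -1.05308958e-03, -3.52707283e-04]), 'force': array([-0.10779695,  0.284611  , -0.3933516 ]), 'finger_gap': 1.001780035801716} 0.0726
top {'fx': 623.6664928236606, 'fy': 623.6664928236606, 'cx': 322.34597601482363, 'cy': 240.9297584496143, 'D': array([-0.19313714,  0.        ,  0.        ,  0.        ,  0.        ]), 'rvec': array([ 2.16170575, -2.15204598,  0.20015234]), 'tvec': array([-0.02364983,  0.43725606,  1.02329923])}
side {'fx': 593.9867722118336, 'fy': 593.9867722118336, 'cx': 316.1124625265769, 'cy': 240.96994868267544, 'D': array([-0.18019455,  0.        ,  0.        ,  0.        ,  0.        ]), 'rvec': array([ 2.1078021 , -0.06470401,  0.07148456]), 'tvec': array([-0.4449598 ,  0.03908983,  1.31977407])}
```

View pics/top0.png

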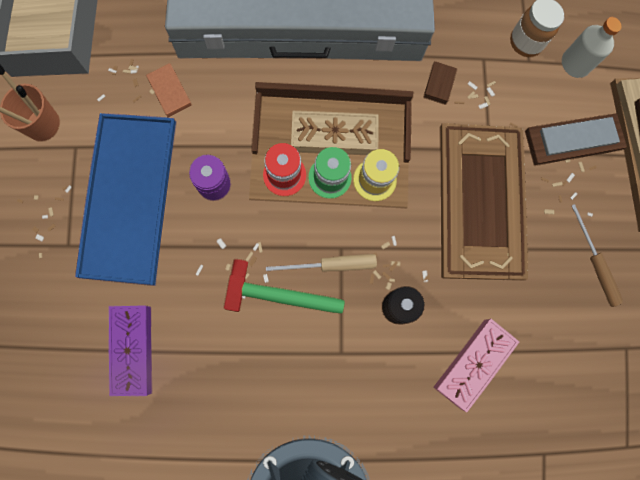

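View pics/side0.png

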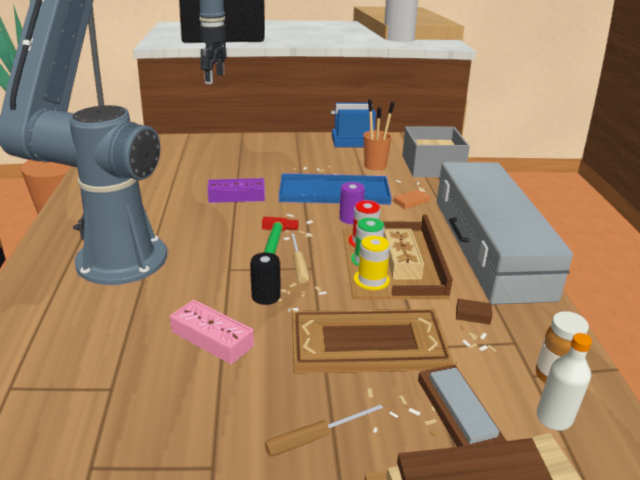

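Candidates, top view. Tins: red lid (283,160), green (333,160), yellow (380,167). Look-alikes: purple cylinder (208,173) and black one (405,305). Carving: the pale block at (335,130). Look-alikes: purple (130,350) and pink (477,365). I'll measure and take one close crop.

```bash
cat > h.py <<'E'
import numpy as np, cv2
from station import sense, eyes
from scipy.spatial.transform import Rotation as R
def snap(n): return eyes.snapshot(n)
def loc(n,uv,z):
    p=eyes.camera_params(n); K=np.array([[p['fx'],0,p['cx']],[0,p['fy'],p['cy']],[0,0,1]])
    M=cv2.Rodrigues(np.array(p['rvec']))[0]; C=-M.T@p['tvec']
    q=cv2.undistortPoints(np.array(uv,float).reshape(-1,1,2),K,p['D']).reshape(-1,2)
    d=np.c_[q,np.ones(len(q))]@M
    return (C+d*((z-C[2])/d[:,2])[:,None])[:,:2]
def proj(n,P):
    p=eyes.camera_params(n); K=np.array([[p['fx'],0,p['cx']],[0,p['fy'],p['cy']],[0,0,1]])
    return cv2.projectPoints(np.array(P,float).reshape(-1,1,3),p['rvec'],p['tvec'],K,p['D'])[0].reshape(-1,2)
def to(x,y,z,yaw=None):
    "tool-axis shift (cm) from the measured pose to TCP x,y,z; yaw error of tool y axis, deg"
    s=sense(); r=R.from_quat(s['tool_rot']); d=r.inv().apply(np.array([x,y,z])-s['tcp_pos'])*100
    return d.round(2)
E
python3 - <<'E'
from h import *
im=snap('top'); b=cv2.cvtColor(im,cv2.COLOR_RGB2BGR)
hsv=cv2.cvtColor(im,cv2.COLOR_RGB2HSV)
np.set_printoptions(precision=4,suppress=True)
# small grey knob/centre of lids
print('lidcentres',loc('top',[(282.5,159.5),(333,160),(380,166.5),(208,172)],.101))
print('tray corners (rim)',loc('top',[(99,114),(175,117),(154,284),(76,276)],.022))
print('recess floor corners? ',loc('top',[(462,153),(507,154),(507,247),(462,246)],.01))
print('panel corners',loc('top',[(442,124),(523,124),(526,278),(442,278)],.02))
print('carving top',loc('top',[(292,110),(379,113),(378,151),(291,147)],.044))
cv2.imwrite('pics/c1.png',cv2.resize(b[70:220,240:420],None,fx=4,fy=4,interpolation=cv2.INTER_CUBIC))
cv2.imwrite('pics/c2.png',cv2.resize(b[110:290,430:540],None,fx=3,fy=3,interpolation=cv2.INTER_CUBIC))
E
```

```text
lidcentres [[ 0.5602  0.0454]
 [ 0.5602 -0.0366]
 [ 0.5503 -0.1132]
 [ 0.5386  0.1658]]
tray corners (rim) [[0.6692 0.3835]
 [0.6616 0.2421]
 [0.3628 0.2653]
 [0.3747 0.405 ]]
recess floor corners?  [[ 0.604  -0.2753]
 [ 0.6044 -0.3603]
 [ 0.4324 -0.3513]
 [ 0.4337 -0.2687]]
panel corners [[ 0.6548 -0.238 ]
 [ 0.66   -0.3916]
 [ 0.376  -0.3808]
 [ 0.3762 -0.2289]]
carving top [[ 0.667   0.0322]
 [ 0.6638 -0.1205]
 [ 0.594  -0.1175]
 [ 0.5992  0.033 ]]
```

View pics/c1.png

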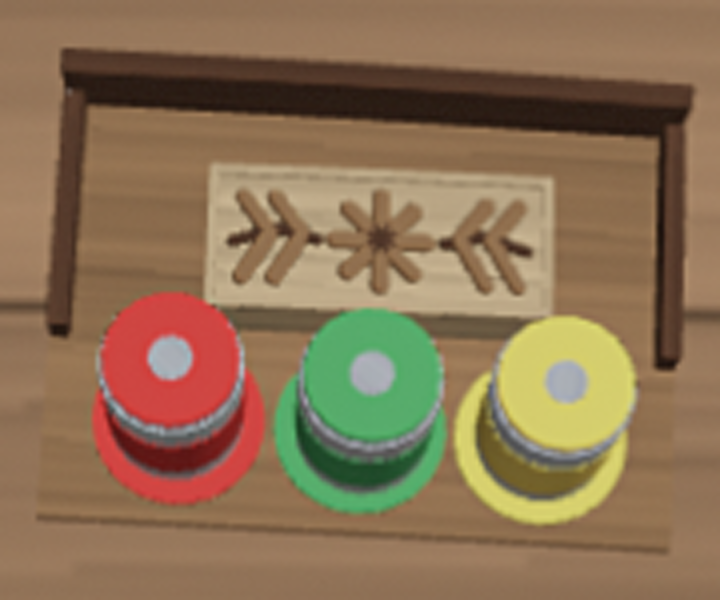

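View pics/c2.png

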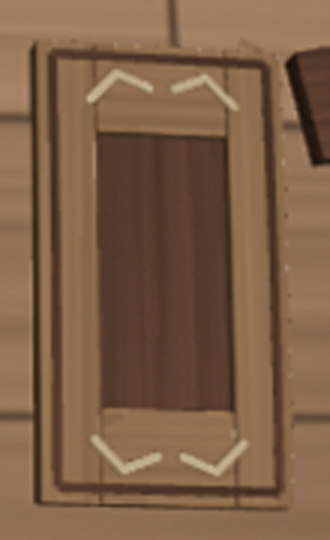

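The crop shows the red, green and yellow lids at full-image pixels (282.5,159.5), (333,163), (381.5,165), with matching coloured discs under them. The pale carving is behind, centred near (335,130). The choice is confirmed.

Run:
```python
from h import *
np.set_printoptions(precision=4,suppress=True)
f=lambda a,k,o:np.array(a)/k+o
L=loc('top',f([(170,358),(372,373),(566,381)],4,(240,70)),.101)
P=loc('top',f([(179,417),(361,428),(541,438)],4,(240,70)),.011)
C=loc('top',f([(210,163),(553,178),(552,316),(206,302)],4,(240,70)),.044)
T=loc('top',f([(38,517),(667,551)],4,(240,70)),.008)
F=loc('top',f([(62,50),(692,87)],4,(240,70)),.05)
Pn=loc('top',f([(36,42),(278,42),(290,508),(36,503)],3,(430,110)),.02)
Rc=loc('top',f([(97,132),(227,137),(235,411),(100,408)],3,(430,110)),.02)
for n,a in dict(lids=L,pads=P,carv=C,tillfront=T,fence=F,panel=Pn,recess_rim=Rc).items(): print(n,a.tolist() and a.round(4).tolist(),'mean',a.mean(0))
ang=lambda v:np.degrees(np.arctan2(v[0],-v[1]))
print('yaw',ang(L[2]-L[0]),ang(P[2]-P[0]),ang(T[1]-T[0]),ang(F[1]-F[0]),ang(C[1]-C[0]),ang(C[2]-C[3]))
s=sense(); print(R.from_quat(s['tool_rot']).as_matrix()); print(s['tcp_pos'])
```

```text
lids [[0.5602, 0.0454], [0.5547, -0.0366], [0.5524, -0.1157]] mean [ 0.5558 -0.0356]
pads [[0.5593, 0.0441], [0.5551, -0.0362], [0.5515, -0.1159]] mean [ 0.5553 -0.036 ]
carv [[0.6656, 0.0313], [0.661, -0.1191], [0.5976, -0.1175], [0.602, 0.0322]] mean [ 0.6315 -0.0433]
tillfront [[0.5144, 0.1055], [0.5017, -0.1716]] mean [ 0.508  -0.0331]
fence [[0.7158, 0.0969], [0.7031, -0.1812]] mean [ 0.7095 -0.0421]
panel [[0.6548, -0.238], [0.66, -0.391], [0.3736, -0.3819], [0.3768, -0.2289]] mean [ 0.5163 -0.31  ]
recess_rim [[0.599, -0.2731], [0.5981, -0.3541], [0.431, -0.3504], [0.4323, -0.2684]] mean [ 0.5151 -0.3115]
yaw -2.753250938602946 -2.792698334503838 -2.63054525036931 -2.6024879100689637 -1.7401560571685935 -1.6490423810809285
[[-0.9569  0.2906 -0.0008]
 [ 0.2906  0.9569 -0.0015]
 [ 0.0003 -0.0017 -1.    ]]
[0.1814 0.5977 0.3031]
```

```bash
python3 -m inch '[{"wz":9.5},{"wz":9.5},{"wz":9.5},{"wz":9.5},{"wz":9.5},{"wz":9.5},{"wz":9.5},{"wz":9.3},{}]' 1 40; python3 -c "
from h import *
print(to(.5593,.0441,.25))"
```

```text
[-52.25 -41.98   5.37]invalid input at $[0]: expected keys dx, dy, dz, wx, wy, wz
```

All six keys are needed in every row.

```bash
python3 -m inch '[{"dx":0,"dy":0,"dz":0,"wx":0,"wy":0,"wz":9.5},{"dx":0,"dy":0,"dz":0,"wx":0,"wy":0,"wz":9.5},{"dx":0,"dy":0,"dz":0,"wx":0,"wy":0,"wz":9.5},{"dx":0,"dy":0,"dz":0,"wx":0,"wy":0,"wz":9.5},{"dx":0,"dy":0,"dz":0,"wx":0,"wy":0,"wz":9.5},{"dx":0,"dy":0,"dz":0,"wx":0,"wy":0,"wz":9.5},{"dx":0,"dy":0,"dz":0,"wx":0,"wy":0,"wz":9.5},{"dx":0,"dy":0,"dz":0,"wx":0,"wy":0,"wz":9.3},{"dx":0,"dy":0,"dz":0,"wx":0,"wy":0,"wz":0}]' 1 40; python3 -c "
from h import *
print(to(.5593,.0441,.25)); print(R.from_quat(sense()['tool_rot']).as_matrix().round(4))"
```

```text
t: 1.27
tcp_pos: [0.1815, 0.5978, 0.3036]
tool_rot: [0.723, 0.691, -0.0, 0.0]
force: [0.2, 0.2, 1.2]
finger_gap: 0.999
gripper_force: 0.0
[-53.61  40.24   5.38]
[[ 4.51e-02  9.99e-01 -4.00e-04]
 [ 9.99e-01 -4.51e-02 -7.00e-04]
 [-7.00e-04 -3.00e-04 -1.00e+00]]
```

```bash
python3 -m inch '[{"dx":-4.5,"dy":3.4,"dz":0.5,"wx":0,"wy":0,"wz":0},{"dx":-4.5,"dy":3.4,"dz":0.5,"wx":0,"wy":0,"wz":0},{"dx":-4.5,"dy":3.4,"dz":0.5,"wx":0,"wy":0,"wz":0},{"dx":-4.5,"dy":3.4,"dz":0.5,"wx":0,"wy":0,"wz":0},{"dx":-4.5,"dy":3.4,"dz":0.5,"wx":0,"wy":0,"wz":0},{"dx":-4.5,"dy":3.4,"dz":0.5,"wx":0,"wy":0,"wz":0},{"dx":-4.5,"dy":3.4,"dz":0.5,"wx":0,"wy":0,"wz":0},{"dx":-4.5,"dy":3.4,"dz":0.5,"wx":0,"wy":0,"wz":0},{"dx":-4.5,"dy":3.4,"dz":0.5,"wx":0,"wy":0,"wz":0},{"dx":-4.5,"dy":3.4,"dz":0.5,"wx":0,"wy":0,"wz":0}]'; python3 -m inch '[{"dx":-4.3,"dy":3.1,"dz":0,"wx":0,"wy":0,"wz":0},{"dx":-4.3,"dy":3.1,"dz":0,"wx":0,"wy":0,"wz":0},{"dx":0,"dy":0,"dz":0,"wx":0,"wy":0,"wz":0},{"dx":0,"dy":0,"dz":0,"wx":0,"wy":0,"wz":0}]'; python3 -c "
from h import *
print(to(.5593,.0441,.13)); print(R.from_quat(sense()['tool_rot']).as_matrix().round(4)); print(sense()['q'].round(2))"
```

```text
t: 2.52
tcp_pos: [0.5011, 0.1309, 0.2538]
tool_rot: [0.723, 0.691, 0.0, 0.0]
force: [0.2, 1.0, 0.4]
finger_gap: 1.001
gripper_force: 0.0
t: 3.02
tcp_pos: [0.5572, 0.0439, 0.2535]
tool_rot: [0.723, 0.691, -0.0, -0.001]
force: [-0.4, 0.1, 0.4]
finger_gap: 0.997
gripper_force: 0.0
[ 0.02  0.23 12.35]
[[ 4.610e-02  9.989e-01 -1.800e-03]
 [ 9.989e-01 -4.610e-02  6.000e-04]
 [ 5.000e-04 -1.800e-03 -1.000e+00]]
[-0.12  0.5   1.65  0.    0.99 -0.08]
```

Tracking is accurate. I'll descend with a small correction, grip and lift.

```bash
python3 -m inch '[{"dx":0,"dy":0.2,"dz":4.4,"wx":0,"wy":0,"wz":0},{"dx":0,"dy":0,"dz":4,"wx":0,"wy":0,"wz":0},{"dx":0,"dy":0,"dz":2,"wx":0,"wy":0,"wz":0},{"dx":0,"dy":0,"dz":1.9,"wx":0,"wy":0,"wz":0},{"dx":0,"dy":0,"dz":0,"wx":0,"wy":0,"wz":0}]'; python3 -m inch '[{"dx":0,"dy":0,"dz":0,"wx":0,"wy":0,"wz":0},{"dx":0,"dy":0,"dz":0,"wx":0,"wy":0,"wz":0},{"dx":0,"dy":0,"dz":0,"wx":0,"wy":0,"wz":0},{"dx":0,"dy":0,"dz":0,"wx":0,"wy":0,"wz":0}]' 0 40;  python3 -m inch '[{"dx":0,"dy":0,"dz":-0.5,"wx":0,"wy":0,"wz":0},{"dx":0,"dy":0,"dz":-2.5,"wx":0,"wy":0,"wz":0},{"dx":0,"dy":0,"dz":-5,"wx":0,"wy":0,"wz":0},{"dx":0,"dy":0,"dz":-4,"wx":0,"wy":0,"wz":0},{"dx":0,"dy":0,"dz":0,"wx":0,"wy":0,"wz":0}]'; python3 -c "
from h import *
print(to(.613,.317,.25))
b=cv2.cvtColor(snap('side'),cv2.COLOR_RGB2BGR); cv2.imwrite('pics/s1.png',b[100:400,200:600])"
```

```text
t: 3.65
tcp_pos: [0.558, 0.0453, 0.1298]
tool_rot: [0.722, 0.691, -0.001, -0.002]
force: [-0.4, 0.1, 0.4]
finger_gap: 0.995
gripper_force: 0.0
t: 4.15
tcp_pos: [0.5607, 0.0439, 0.1322]
tool_rot: [0.724, 0.69, 0.001, 0.001]
force: [0.9, 2.9, 6.5]
finger_gap: 0.69
gripper_force: 43.1
t: 4.78
tcp_pos: [0.5613, 0.0433, 0.2539]
tool_rot: [0.723, 0.69, 0.002, 0.003]
force: [0.5, 0.5, -3.9]
finger_gap: 0.687
gripper_force: 44.7
[27.58  3.88  0.4 ]
```

View pics/s1.png

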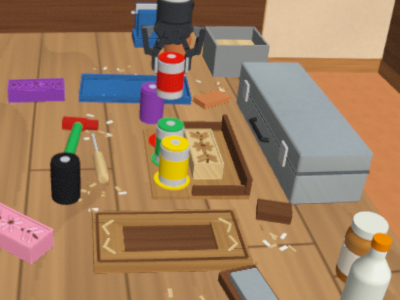

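Red is held upright, at crop pixel (170,75). Moving it to the far end of the tray.

```bash
python3 -m inch '[{"dx":3,"dy":0.5,"dz":0,"wx":0,"wy":0,"wz":0},{"dx":5,"dy":0.7,"dz":0,"wx":0,"wy":0,"wz":0},{"dx":5.6,"dy":0.7,"dz":0,"wx":0,"wy":0,"wz":0},{"dx":5.5,"dy":0.7,"dz":0,"wx":0,"wy":0,"wz":0},{"dx":5,"dy":0.7,"dz":0,"wx":0,"wy":0,"wz":0},{"dx":3.5,"dy":0.6,"dz":0,"wx":0,"wy":0,"wz":0},{"dx":0,"dy":0,"dz":3,"wx":0,"wy":0,"wz":0},{"dx":0,"dy":0,"dz":5,"wx":0,"wy":0,"wz":0},{"dx":0,"dy":0,"dz":2.5,"wx":0,"wy":0,"wz":0},{"dx":0,"dy":0,"dz":0,"wx":0,"wy":0,"wz":0}]'; python3 -c "
from h import *
print(to(.612,.317,.127), sense()['force'])"
```

```text
t: 6.08
tcp_pos: [0.6085, 0.3163, 0.1403]
tool_rot: [0.724, 0.69, -0.005, -0.002]
force: [0.3, 0.8, -3.0]
finger_gap: 0.692
gripper_force: 44.5
[0.09 0.36 1.32] [ 0.25509994  0.76859249 -2.96354791]
```

```bash
python3 -m inch '[{"dx":0,"dy":0.2,"dz":0.8,"wx":0,"wy":0,"wz":0},{"dx":0,"dy":0,"dz":0.5,"wx":0,"wy":0,"wz":0},{"dx":0,"dy":0,"dz":0,"wx":0,"wy":0,"wz":0},{"dx":0,"dy":0,"dz":0,"wx":0,"wy":0,"wz":0}]';python3 -m inch '[{"dx":0,"dy":0,"dz":0,"wx":0,"wy":0,"wz":0},{"dx":0,"dy":0,"dz":0,"wx":0,"wy":0,"wz":0},{"dx":0,"dy":0,"dz":0,"wx":0,"wy":0,"wz":0}]' 0.86;  python3 -m inch '[{"dx":0,"dy":0,"dz":-2,"wx":0,"wy":0,"wz":0},{"dx":0,"dy":0,"dz":-5,"wx":0,"wy":0,"wz":0},{"dx":0,"dy":0,"dz":-5.5,"wx":0,"wy":0,"wz":0},{"dx":0,"dy":0,"dz":0,"wx":0,"wy":0,"wz":0}]'; python3 -c "
from h import *
print(to(.5555,-.036,.13),sense()['q'].round(2))
b=cv2.cvtColor(snap('side'),cv2.COLOR_RGB2BGR); cv2.imwrite('pics/s2.png',b[80:330,200:500])"
```

```text
t: 6.58
tcp_pos: [0.6142, 0.3175, 0.1337]
tool_rot: [0.724, 0.69, 0.001, 0.0]
force: [0.3, -0.1, -2.9]
finger_gap: 0.692
gripper_force: 44.5
t: 6.95
tcp_pos: [0.6142, 0.3175, 0.1335]
tool_rot: [0.723, 0.69, 0.001, 0.0]
force: [-0.4, 0.4, -0.3]
finger_gap: 0.863
gripper_force: 0.0
t: 7.45
tcp_pos: [0.6169, 0.3185, 0.266]
tool_rot: [0.723, 0.69, 0.007, 0.003]
force: [0.0, 0.5, 0.0]
finger_gap: 0.859
gripper_force: 0.0
[-35.77  -4.66  13.35] [0.32 0.66 1.29 0.   1.18 0.36]
```

View pics/s2.png

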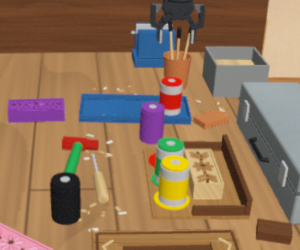

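Red stands upright in the tray, at crop pixel (171,97). Next is green.

```bash
python3 -m inch '[{"dx":-5,"dy":-0.7,"dz":0,"wx":0,"wy":0,"wz":0},{"dx":-5.5,"dy":-0.7,"dz":0,"wx":0,"wy":0,"wz":0},{"dx":-5.5,"dy":-0.7,"dz":0,"wx":0,"wy":0,"wz":0},{"dx":-5.5,"dy":-0.7,"dz":0,"wx":0,"wy":0,"wz":0},{"dx":-5.5,"dy":-0.7,"dz":0,"wx":0,"wy":0,"wz":0},{"dx":-5,"dy":-0.7,"dz":0,"wx":0,"wy":0,"wz":0},{"dx":-3.8,"dy":-0.5,"dz":0,"wx":0,"wy":0,"wz":0},{"dx":0,"dy":0,"dz":2,"wx":0,"wy":0,"wz":0},{"dx":0,"dy":0,"dz":0,"wx":0,"wy":0,"wz":0},{"dx":0,"dy":0,"dz":0,"wx":0,"wy":0,"wz":0}]' 1; python3 -c "
from h import *
print(to(.5555,-.036,.13))"
```

```text
t: 8.75
tcp_pos: [0.5499, -0.0375, 0.2377]
tool_rot: [0.723, 0.691, -0.0, -0.0]
force: [0.0, 0.1, 0.8]
finger_gap: 0.997
gripper_force: 0.0
[ 0.18  0.56 10.77]
```

```bash
python3 -m inch '[{"dx":0.2,"dy":0.5,"dz":3,"wx":0,"wy":0,"wz":0},{"dx":0,"dy":0,"dz":4,"wx":0,"wy":0,"wz":0},{"dx":0,"dy":0,"dz":2.2,"wx":0,"wy":0,"wz":0},{"dx":0,"dy":0,"dz":1.5,"wx":0,"wy":0,"wz":0},{"dx":0,"dy":0,"dz":0,"wx":0,"wy":0,"wz":0}]'; python3 -m inch '[{"dx":0,"dy":0,"dz":0,"wx":0,"wy":0,"wz":0},{"dx":0,"dy":0,"dz":0,"wx":0,"wy":0,"wz":0},{"dx":0,"dy":0,"dz":0,"wx":0,"wy":0,"wz":0},{"dx":0,"dy":0,"dz":0,"wx":0,"wy":0,"wz":0}]' 0 40;  python3 -m inch '[{"dx":0,"dy":0,"dz":-0.5,"wx":0,"wy":0,"wz":0},{"dx":0,"dy":0,"dz":-2.5,"wx":0,"wy":0,"wz":0},{"dx":0,"dy":0,"dz":-5,"wx":0,"wy":0,"wz":0},{"dx":0,"dy":0,"dz":-4,"wx":0,"wy":0,"wz":0},{"dx":0,"dy":0,"dz":0,"wx":0,"wy":0,"wz":0},{"dx":0,"dy":0,"dz":0,"wx":0,"wy":0,"wz":0}]'; python3 -c "
from h import *
print(to(.517,.324,.13))"
```

```text
t: 9.38
tcp_pos: [0.555, -0.0357, 0.1304]
tool_rot: [0.723, 0.691, -0.0, -0.001]
force: [-0.4, 0.3, -0.4]
finger_gap: 0.999
gripper_force: 0.0
t: 9.88
tcp_pos: [0.5558, -0.0363, 0.1323]
tool_rot: [0.723, 0.69, 0.001, 0.001]
force: [0.0, 0.7, 6.2]
finger_gap: 0.692
gripper_force: 43.7
t: 10.62
tcp_pos: [0.554, -0.0359, 0.2497]
tool_rot: [0.724, 0.69, -0.001, -0.001]
force: [0.4, -0.0, -4.0]
finger_gap: 0.689
gripper_force: 44.8
[35.77 -5.36 12.01]
```

```bash
python3 -m inch '[{"dx":3,"dy":-0.6,"dz":0,"wx":0,"wy":0,"wz":0},{"dx":5,"dy":-0.8,"dz":0,"wx":0,"wy":0,"wz":0},{"dx":5.5,"dy":-0.8,"dz":0,"wx":0,"wy":0,"wz":0},{"dx":5.5,"dy":-0.8,"dz":0,"wx":0,"wy":0,"wz":0},{"dx":5.5,"dy":-0.8,"dz":0,"wx":0,"wy":0,"wz":0},{"dx":5.3,"dy":-0.8,"dz":0,"wx":0,"wy":0,"wz":0},{"dx":4,"dy":-0.5,"dz":0,"wx":0,"wy":0,"wz":0},{"dx":2,"dy":-0.3,"dz":3,"wx":0,"wy":0,"wz":0},{"dx":0,"dy":0,"dz":4,"wx":0,"wy":0,"wz":0},{"dx":0,"dy":0,"dz":2.5,"wx":0,"wy":0,"wz":0}]'; python3 -m inch '[{"dx":0,"dy":0,"dz":0,"wx":0,"wy":0,"wz":0},{"dx":0,"dy":0,"dz":0,"wx":0,"wy":0,"wz":0}]'; python3 -c "
from h import *
print(to(.517,.324,.128))"
```

```text
t: 11.88
tcp_pos: [0.5153, 0.3234, 0.1512]
tool_rot: [0.723, 0.691, -0.004, -0.002]
force: [0.4, 0.6, -4.4]
finger_gap: 0.687
gripper_force: 44.6
t: 12.12
tcp_pos: [0.518, 0.3238, 0.1554]
tool_rot: [0.724, 0.69, -0.0, -0.0]
force: [0.6, -0.1, -3.4]
finger_gap: 0.69
gripper_force: 44.5
[ 0.02 -0.1   2.74]
```

```bash
python3 -m inch '[{"dx":0,"dy":0,"dz":1.7,"wx":0,"wy":0,"wz":0},{"dx":0,"dy":0,"dz":0.9,"wx":0,"wy":0,"wz":0},{"dx":0,"dy":0,"dz":0,"wx":0,"wy":0,"wz":0},{"dx":0,"dy":0,"dz":0,"wx":0,"wy":0,"wz":0}]';python3 -m inch '[{"dx":0,"dy":0,"dz":0,"wx":0,"wy":0,"wz":0},{"dx":0,"dy":0,"dz":0,"wx":0,"wy":0,"wz":0},{"dx":0,"dy":0,"dz":0,"wx":0,"wy":0,"wz":0}]' 0.86;  python3 -m inch '[{"dx":0,"dy":0,"dz":-2,"wx":0,"wy":0,"wz":0},{"dx":0,"dy":0,"dz":-5,"wx":0,"wy":0,"wz":0},{"dx":0,"dy":0,"dz":-5,"wx":0,"wy":0,"wz":0},{"dx":0,"dy":0,"dz":0,"wx":0,"wy":0,"wz":0},{"dx":0,"dy":0,"dz":0,"wx":0,"wy":0,"wz":0}]'; python3 -c "
from h import *
print(to(.5517,-.116,.13))"
```

```text
t: 12.62
tcp_pos: [0.5182, 0.324, 0.1301]
tool_rot: [0.724, 0.69, 0.0, 0.0]
force: [0.2, 0.3, -4.4]
finger_gap: 0.688
gripper_force: 44.5
t: 13.0
tcp_pos: [0.5184, 0.3241, 0.1305]
tool_rot: [0.723, 0.69, 0.001, 0.0]
force: [0.5, 0.6, -0.4]
finger_gap: 0.859
gripper_force: 0.0
t: 13.62
tcp_pos: [0.5176, 0.3238, 0.2498]
tool_rot: [0.723, 0.69, -0.0, -0.0]
force: [-0.2, 0.3, 0.1]
finger_gap: 0.86
gripper_force: 0.0
[-43.77   5.47  11.99]
```

```bash
python3 -m inch '[{"dx":-4.8,"dy":0.6,"dz":0,"wx":0,"wy":0,"wz":0},{"dx":-5.5,"dy":0.7,"dz":0,"wx":0,"wy":0,"wz":0},{"dx":-5.5,"dy":0.7,"dz":0,"wx":0,"wy":0,"wz":0},{"dx":-5.5,"dy":0.7,"dz":0,"wx":0,"wy":0,"wz":0},{"dx":-5.5,"dy":0.7,"dz":0,"wx":0,"wy":0,"wz":0},{"dx":-5.5,"dy":0.7,"dz":0,"wx":0,"wy":0,"wz":0},{"dx":-5.5,"dy":0.7,"dz":0,"wx":0,"wy":0,"wz":0},{"dx":-4,"dy":0.5,"dz":0,"wx":0,"wy":0,"wz":0},{"dx":-2,"dy":0.2,"dz":0,"wx":0,"wy":0,"wz":0},{"dx":0,"dy":0,"dz":0,"wx":0,"wy":0,"wz":0}]' 1; python3 -m inch '[{"dx":0,"dy":0,"dz":0,"wx":0,"wy":0,"wz":0}]'; python3 -c "
from h import *
print(to(.5517,-.116,.13))"
```

```text
t: 14.88
tcp_pos: [0.5519, -0.1166, 0.2487]
tool_rot: [0.724, 0.69, -0.0, -0.001]
force: [0.0, 0.2, 0.0]
finger_gap: 0.997
gripper_force: 0.0
t: 15.0
tcp_pos: [0.5518, -0.1146, 0.2493]
tool_rot: [0.723, 0.691, -0.0, -0.001]
force: [0.4, -0.4, -0.5]
finger_gap: 1.0
gripper_force: 0.0
[-1.600e-01  1.000e-02  1.193e+01]
```

```bash
python3 -m inch '[{"dx":-0.1,"dy":0,"dz":4,"wx":0,"wy":0,"wz":0},{"dx":0,"dy":0,"dz":4,"wx":0,"wy":0,"wz":0},{"dx":0,"dy":0,"dz":2.4,"wx":0,"wy":0,"wz":0},{"dx":0,"dy":0,"dz":1.5,"wx":0,"wy":0,"wz":0},{"dx":0,"dy":0,"dz":0,"wx":0,"wy":0,"wz":0}]'; python3 -m inch '[{"dx":0,"dy":0,"dz":0,"wx":0,"wy":0,"wz":0},{"dx":0,"dy":0,"dz":0,"wx":0,"wy":0,"wz":0},{"dx":0,"dy":0,"dz":0,"wx":0,"wy":0,"wz":0},{"dx":0,"dy":0,"dz":0,"wx":0,"wy":0,"wz":0}]' 0 40;  python3 -m inch '[{"dx":0,"dy":0,"dz":-0.5,"wx":0,"wy":0,"wz":0},{"dx":0,"dy":0,"dz":-2.5,"wx":0,"wy":0,"wz":0},{"dx":0,"dy":0,"dz":-5,"wx":0,"wy":0,"wz":0},{"dx":0,"dy":0,"dz":-4,"wx":0,"wy":0,"wz":0},{"dx":0,"dy":0,"dz":0,"wx":0,"wy":0,"wz":0},{"dx":0,"dy":0,"dz":0,"wx":0,"wy":0,"wz":0}]'; python3 -c "
from h import *
print(to(.423,.331,.13))"
```

```text
t: 15.62
tcp_pos: [0.552, -0.1159, 0.1302]
tool_rot: [0.723, 0.691, -0.0, -0.001]
force: [0.2, -0.4, 0.1]
finger_gap: 0.998
gripper_force: 0.0
t: 16.12
tcp_pos: [0.5532, -0.1173, 0.1324]
tool_rot: [0.724, 0.69, 0.001, 0.001]
force: [-0.4, 1.2, 6.8]
finger_gap: 0.691
gripper_force: 44.1
t: 16.88
tcp_pos: [0.5512, -0.1168, 0.2496]
tool_rot: [0.724, 0.69, -0.001, -0.001]
force: [-0.4, 0.1, -3.7]
finger_gap: 0.691
gripper_force: 44.8
[ 44.11 -14.88  12.05]
```

```bash
python3 -m inch '[{"dx":3,"dy":-1,"dz":0,"wx":0,"wy":0,"wz":0},{"dx":5,"dy":-1.7,"dz":0,"wx":0,"wy":0,"wz":0},{"dx":5.5,"dy":-1.9,"dz":0,"wx":0,"wy":0,"wz":0},{"dx":5.5,"dy":-1.9,"dz":0,"wx":0,"wy":0,"wz":0},{"dx":5.5,"dy":-1.9,"dz":0,"wx":0,"wy":0,"wz":0},{"dx":5.5,"dy":-1.9,"dz":0,"wx":0,"wy":0,"wz":0},{"dx":5.5,"dy":-1.9,"dz":0,"wx":0,"wy":0,"wz":0},{"dx":5,"dy":-1.5,"dz":0,"wx":0,"wy":0,"wz":0},{"dx":3.6,"dy":-1.2,"dz":0,"wx":0,"wy":0,"wz":0},{"dx":0,"dy":0,"dz":4,"wx":0,"wy":0,"wz":0}]'; python3 -m inch '[{"dx":0,"dy":0,"dz":4,"wx":0,"wy":0,"wz":0},{"dx":0,"dy":0,"dz":2,"wx":0,"wy":0,"wz":0},{"dx":0,"dy":0,"dz":0,"wx":0,"wy":0,"wz":0},{"dx":0,"dy":0,"dz":0,"wx":0,"wy":0,"wz":0}]'; python3 -c "
from h import *
print(to(.423,.331,.128))"
```

```text
t: 18.12
tcp_pos: [0.4242, 0.3336, 0.2107]
tool_rot: [0.722, 0.692, 0.002, 0.0]
force: [-0.0, -0.3, -4.0]
finger_gap: 0.695
gripper_force: 44.8
t: 18.62
tcp_pos: [0.4241, 0.3302, 0.1504]
tool_rot: [0.724, 0.69, -0.001, -0.0]
force: [0.4, 1.0, -3.1]
finger_gap: 0.69
gripper_force: 44.6
[ 0.08 -0.11  2.24]
```

```bash
python3 -m inch '[{"dx":0,"dy":0,"dz":1.3,"wx":0,"wy":0,"wz":0},{"dx":0,"dy":0,"dz":0.8,"wx":0,"wy":0,"wz":0},{"dx":0,"dy":0,"dz":0,"wx":0,"wy":0,"wz":0},{"dx":0,"dy":0,"dz":0,"wx":0,"wy":0,"wz":0}]';python3 -m inch '[{"dx":0,"dy":0,"dz":0,"wx":0,"wy":0,"wz":0},{"dx":0,"dy":0,"dz":0,"wx":0,"wy":0,"wz":0},{"dx":0,"dy":0,"dz":0,"wx":0,"wy":0,"wz":0}]' 0.86;  python3 -m inch '[{"dx":0,"dy":0,"dz":-2,"wx":0,"wy":0,"wz":0},{"dx":0,"dy":0,"dz":-5,"wx":0,"wy":0,"wz":0},{"dx":0,"dy":0,"dz":-5,"wx":0,"wy":0,"wz":0},{"dx":0,"dy":0,"dz":0,"wx":0,"wy":0,"wz":0},{"dx":0,"dy":0,"dz":0,"wx":0,"wy":0,"wz":0}]'; python3 -c "
from h import *
print(to(.6315,-.0433,.25))
b=cv2.cvtColor(snap('top'),cv2.COLOR_RGB2BGR); cv2.imwrite('pics/t2.png',cv2.resize(b[60:310,60:440],None,fx=2,fy=2))"
```

```text
t: 19.12
tcp_pos: [0.4244, 0.3304, 0.13]
tool_rot: [0.724, 0.69, 0.0, 0.0]
force: [0.8, 0.3, -3.7]
finger_gap: 0.691
gripper_force: 44.6
t: 19.5
tcp_pos: [0.4245, 0.3305, 0.1304]
tool_rot: [0.724, 0.69, 0.001, 0.0]
force: [0.5, -0.5, 0.0]
finger_gap: 0.861
gripper_force: 0.0
t: 20.12
tcp_pos: [0.4238, 0.3301, 0.2498]
tool_rot: [0.723, 0.69, -0.0, -0.0]
force: [-0.4, -0.4, -0.7]
finger_gap: 0.866
gripper_force: 0.0
[-3.633e+01  2.250e+01 -1.000e-02]
```

View pics/t2.png

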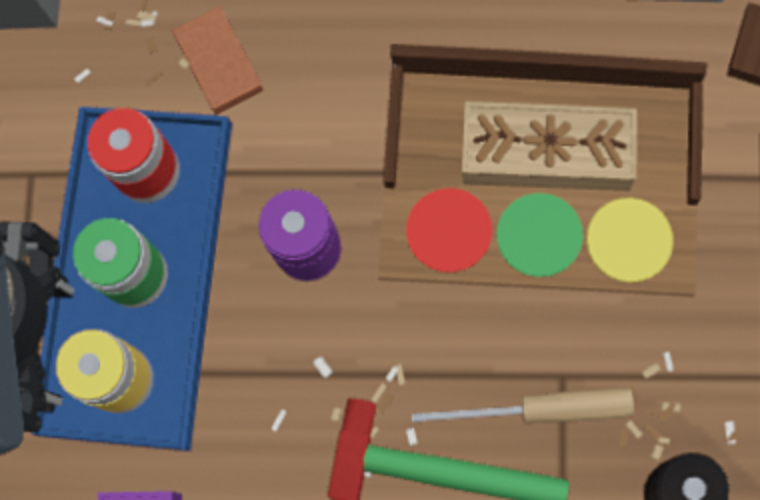

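All three tins stand upright in the tray; lids at crop (120,140), (105,250), (89,365). The pads are now bare at (449,230), (540,235), (629,240). Re-measuring the pads and carving.

Run:
```python
from h import *
np.set_printoptions(precision=4,suppress=True)
im=cv2.cvtColor(snap('top'),cv2.COLOR_RGB2HSV)
for n,(a,b),(u,v) in (('red',(0,8),(285,175)),('green',(50,85),(330,177)),('yellow',(22,34),(375,180))):
    w=im[v-30:v+30,u-30:u+30]; m=((w[...,0]>=a)&(w[...,0]<=b)&(w[...,1]>110)&(w[...,2]>100)).astype(np.uint8)
    k,_,st,c=cv2.connectedComponentsWithStats(m); i=1+st[1:,4].argmax(); uv=c[i]+(u-30,v-30)
    print(n,st[i,2:],loc('top',[uv],.011))
f=lambda a:np.array(a)/2+60
C=loc('top',f([(464,102),(637,108),(634,178),(462,171)]),.044)
print(C.mean(0),C.tolist(),loc('top',f([(550,139)]),.047))
print('lids',loc('top',f([(120,140),(105,250),(89,365)]),.096))
```

```text
red [  43   42 1447] [[0.5587 0.0452]]
green [  42   41 1342] [[ 0.555  -0.0347]]
yellow [  44   42 1459] [[ 0.5516 -0.1147]]
[ 0.6317 -0.0425] [[0.6651069048162994, 0.03214380442161991], [0.6619541335409915, -0.1195595921553602], [0.5976098490135235, -0.11579057811465952], [0.6019431694027891, 0.033063911576106275]] [[ 0.6309 -0.0428]]
lids [[0.6127 0.3185]
 [0.5181 0.3246]
 [0.4228 0.3323]]
```

```bash
python3 -m inch '[{"dx":-4.5,"dy":2.8,"dz":0,"wx":0,"wy":0,"wz":-1},{"dx":-4.5,"dy":2.8,"dz":0,"wx":0,"wy":0,"wz":0},{"dx":-4.5,"dy":2.8,"dz":0,"wx":0,"wy":0,"wz":0},{"dx":-4.5,"dy":2.8,"dz":0,"wx":0,"wy":0,"wz":0},{"dx":-4.5,"dy":2.8,"dz":0,"wx":0,"wy":0,"wz":0},{"dx":-4.5,"dy":2.8,"dz":0,"wx":0,"wy":0,"wz":0},{"dx":-4.5,"dy":2.8,"dz":0,"wx":0,"wy":0,"wz":0},{"dx":-4.5,"dy":2.8,"dz":0,"wx":0,"wy":0,"wz":0},{"dx":0,"dy":0,"dz":0,"wx":0,"wy":0,"wz":0},{"dx":0,"dy":0,"dz":0,"wx":0,"wy":0,"wz":0}]' 1; python3 -c "
from h import *
print(to(.6315,-.0433,.25),R.from_quat(sense()['tool_rot']).as_matrix().round(4)[:,1])"
```

```text
t: 21.48
tcp_pos: [0.6356, -0.0363, 0.248]
tool_rot: [0.718, 0.696, -0.001, -0.002]
force: [0.4, -0.3, -0.2]
finger_gap: 1.001
gripper_force: 0.0
[-0.72 -0.39 -0.2 ] [ 0.9995 -0.0302 -0.0043]
```

```bash
python3 -m inch '[{"dx":-0.65,"dy":-0.4,"dz":3,"wx":0,"wy":0,"wz":0},{"dx":0,"dy":0,"dz":4,"wx":0,"wy":0,"wz":0},{"dx":0,"dy":0,"dz":2,"wx":0,"wy":0,"wz":0},{"dx":0,"dy":0,"dz":0,"wx":0,"wy":0,"wz":0},{"dx":0,"dy":0,"dz":0,"wx":0,"wy":0,"wz":0}]'; python3 -c "
from h import *
print(to(.6315,-.0428,.092),R.from_quat(sense()['tool_rot']).as_matrix().round(4)[:,1])
b=cv2.cvtColor(snap('side'),cv2.COLOR_RGB2BGR); cv2.imwrite('pics/s3.png',cv2.resize(b[170:310,330:480],None,fx=4,fy=4,interpolation=cv2.INTER_CUBIC))"
```

```text
t: 22.1
tcp_pos: [0.6326, -0.042, 0.1605]
tool_rot: [0.717, 0.697, 0.0, 0.0]
force: [0.1, -0.2, 0.2]
finger_gap: 1.002
gripper_force: 0.0
[-0.09 -0.11  6.85] [ 9.996e-01 -2.820e-02  6.000e-04]
```

View pics/s3.png

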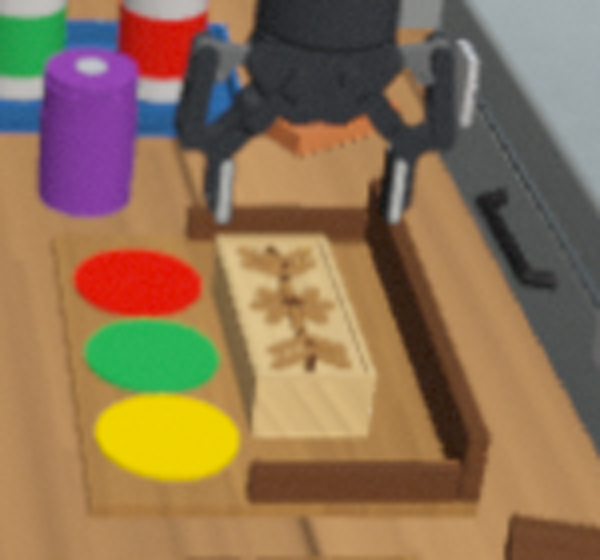

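The fingers straddle the block (tips at crop (222,215) and (393,215), the carving between them). I'll go down and grip.

```bash
python3 -m inch '[{"dx":-0.1,"dy":-0.1,"dz":2.5,"wx":0,"wy":0,"wz":0},{"dx":0,"dy":0,"dz":2.3,"wx":0,"wy":0,"wz":0},{"dx":0,"dy":0,"dz":1.5,"wx":0,"wy":0,"wz":0},{"dx":0,"dy":0,"dz":0.5,"wx":0,"wy":0,"wz":0},{"dx":0,"dy":0,"dz":0,"wx":0,"wy":0,"wz":0}]'; python3 -m inch '[{"dx":0,"dy":0,"dz":0,"wx":0,"wy":0,"wz":0},{"dx":0,"dy":0,"dz":0,"wx":0,"wy":0,"wz":0},{"dx":0,"dy":0,"dz":0,"wx":0,"wy":0,"wz":0},{"dx":0,"dy":0,"dz":0,"wx":0,"wy":0,"wz":0}]' 0 50;  python3 -m inch '[{"dx":0,"dy":0,"dz":-0.5,"wx":0,"wy":0,"wz":0},{"dx":0,"dy":0,"dz":-2,"wx":0,"wy":0,"wz":0},{"dx":0,"dy":0,"dz":-4,"wx":0,"wy":0,"wz":0},{"dx":0,"dy":0,"dz":-3,"wx":0,"wy":0,"wz":0},{"dx":0,"dy":0,"dz":0,"wx":0,"wy":0,"wz":0},{"dx":0,"dy":0,"dz":0,"wx":0,"wy":0,"wz":0}]'; python3 -c "
from h import *
s=sense(); print(s['tcp_pos'],s['q'].round(2))
b=cv2.cvtColor(snap('side'),cv2.COLOR_RGB2BGR); cv2.imwrite('pics/s4.png',cv2.resize(b[140:310,310:480],None,fx=3,fy=3,interpolation=cv2.INTER_CUBIC))"
```

```text
t: 22.78
tcp_pos: [0.6318, -0.0439, 0.0923]
tool_rot: [0.717, 0.697, 0.0, 0.0]
force: [-0.6, -0.3, -0.7]
finger_gap: 1.003
gripper_force: 0.0
t: 23.28
tcp_pos: [0.6323, -0.0441, 0.0931]
tool_rot: [0.717, 0.697, 0.001, 0.001]
force: [0.4, -0.1, 6.6]
finger_gap: 0.733
gripper_force: 58.1
t: 24.02
tcp_pos: [0.6307, -0.0437, 0.1863]
tool_rot: [0.717, 0.697, -0.0, -0.001]
force: [0.3, 0.8, -2.9]
finger_gap: 0.734
gripper_force: 57.3
[ 0.63066616 -0.04372562  0.18625063] [-0.25  0.68  1.51  0.    0.95 -0.22]
```

View pics/s4.png

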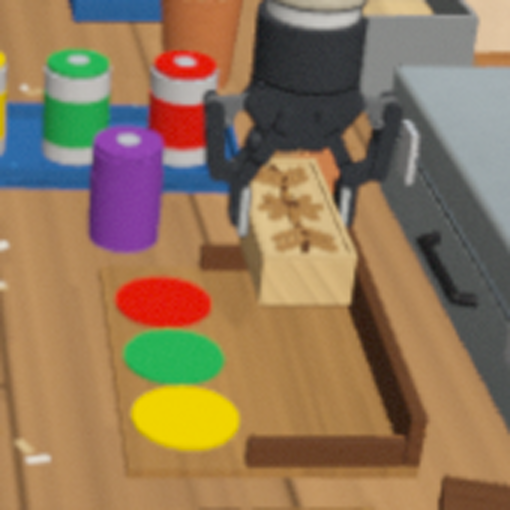

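The block is held level (crop (300,230)). Turning it 90° to match the panel.

```bash
python3 -m inch '[{"dx":0,"dy":0,"dz":0,"wx":0,"wy":0,"wz":9},{"dx":0,"dy":0,"dz":0,"wx":0,"wy":0,"wz":9},{"dx":0,"dy":0,"dz":0,"wx":0,"wy":0,"wz":9},{"dx":0,"dy":0,"dz":0,"wx":0,"wy":0,"wz":9},{"dx":0,"dy":0,"dz":0,"wx":0,"wy":0,"wz":9},{"dx":0,"dy":0,"dz":0,"wx":0,"wy":0,"wz":9},{"dx":0,"dy":0,"dz":0,"wx":0,"wy":0,"wz":9},{"dx":0,"dy":0,"dz":0,"wx":0,"wy":0,"wz":9},{"dx":0,"dy":0,"dz":0,"wx":0,"wy":0,"wz":9},{"dx":0,"dy":0,"dz":0,"wx":0,"wy":0,"wz":9}]';  python3 -m inch '[{"dx":0,"dy":0,"dz":0,"wx":0,"wy":0,"wz":0},{"dx":0,"dy":0,"dz":0,"wx":0,"wy":0,"wz":0}]'; python3 -c "
from h import *
print(to(.5157,-.311,.15),R.from_quat(sense()['tool_rot']).as_matrix().round(4)[:,0],sense()['q'].round(2))"
```

```text
t: 25.32
tcp_pos: [0.6305, -0.0437, 0.1848]
tool_rot: [1.0, -0.017, -0.002, -0.0]
force: [-1.0, -0.2, -3.1]
finger_gap: 0.734
gripper_force: 57.2
t: 25.58
tcp_pos: [0.631, -0.0438, 0.1858]
tool_rot: [1.0, -0.014, -0.001, -0.0]
force: [0.7, 0.4, -3.1]
finger_gap: 0.737
gripper_force: 57.2
[-10.79  27.02   3.59] [ 0.9996 -0.0274 -0.002 ] [-0.25  0.68  1.51 -0.    0.95  1.35]
```

```bash
python3 -m inch '[{"dx":-1.2,"dy":3,"dz":0,"wx":0,"wy":0,"wz":0},{"dx":-1.9,"dy":4.8,"dz":0,"wx":0,"wy":0,"wz":0},{"dx":-2,"dy":5,"dz":0,"wx":0,"wy":0,"wz":0},{"dx":-2,"dy":5,"dz":0,"wx":0,"wy":0,"wz":0},{"dx":-2,"dy":5,"dz":0,"wx":0,"wy":0,"wz":0},{"dx":-1.7,"dy":4.2,"dz":0,"wx":0,"wy":0,"wz":0},{"dx":0,"dy":0,"dz":3.5,"wx":0,"wy":0,"wz":0},{"dx":0,"dy":0,"dz":0,"wx":0,"wy":0,"wz":0},{"dx":0,"dy":0,"dz":0,"wx":0,"wy":0,"wz":0},{"dx":0,"dy":0,"dz":0,"wx":0,"wy":0,"wz":0}]';  python3 -c "
from h import *
print(to(.5157,-.311,.097),R.from_quat(sense()['tool_rot']).as_matrix().round(4)[:,0])
b=cv2.cvtColor(snap('side'),cv2.COLOR_RGB2BGR); cv2.imwrite('pics/s5.png',cv2.resize(b[200:390,260:480],None,fx=3,fy=3,interpolation=cv2.INTER_CUBIC))"
```

```text
t: 26.82
tcp_pos: [0.5165, -0.3103, 0.153]
tool_rot: [1.0, -0.014, 0.001, 0.001]
force: [-0.1, 0.2, -2.2]
finger_gap: 0.735
gripper_force: 57.1
[-0.09  0.06  5.6 ] [ 0.9996 -0.0278  0.0016]
```

View pics/s5.png

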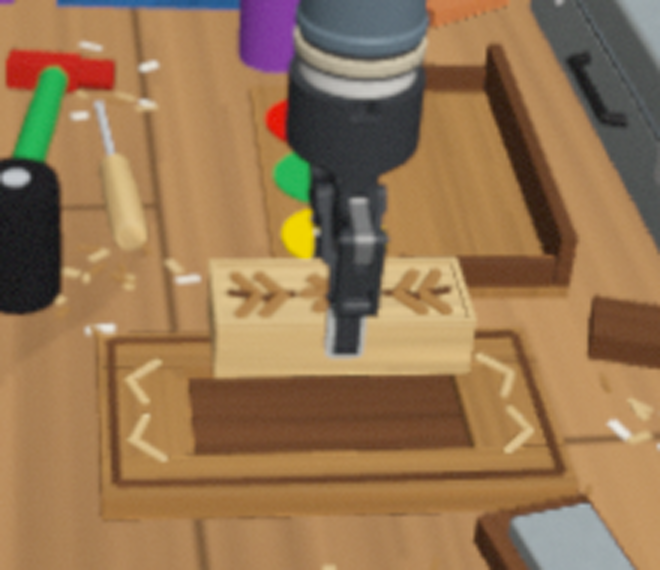

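Above the recess, the fingertip is about 10 mm above the block bottom and clear of the panel. Lowering onto the floor in steps.

```bash
python3 -c "
from h import *
print(loc('side',np.array([(193,453),(473,445)])/3+(260,200),.02))"; python3 -m inch '[{"dx":-0.1,"dy":0,"dz":2,"wx":0,"wy":0,"wz":0},{"dx":0,"dy":0,"dz":1.3,"wx":0,"wy":0,"wz":0},{"dx":0,"dy":0,"dz":0,"wx":0,"wy":0,"wz":0},{"dx":0,"dy":0,"dz":0,"wx":0,"wy":0,"wz":0}]';  python3 -c "
from h import *
print(to(.5157,-.311,.095))
b=cv2.cvtColor(snap('side'),cv2.COLOR_RGB2BGR); cv2.imwrite('pics/s6.png',cv2.resize(b[260:390,280:470],None,fx=4,fy=4,interpolation=cv2.INTER_CUBIC))"
```

```text
[[ 0.43384568 -0.35139286]
 [ 0.60188523 -0.35372524]]
t: 27.38
tcp_pos: [0.515, -0.3107, 0.1193]
tool_rot: [1.0, -0.015, 0.0, 0.0]
force: [0.5, 0.0, -2.4]
finger_gap: 0.733
gripper_force: 57.2
[0.07 0.03 2.43]
```

View pics/s6.png

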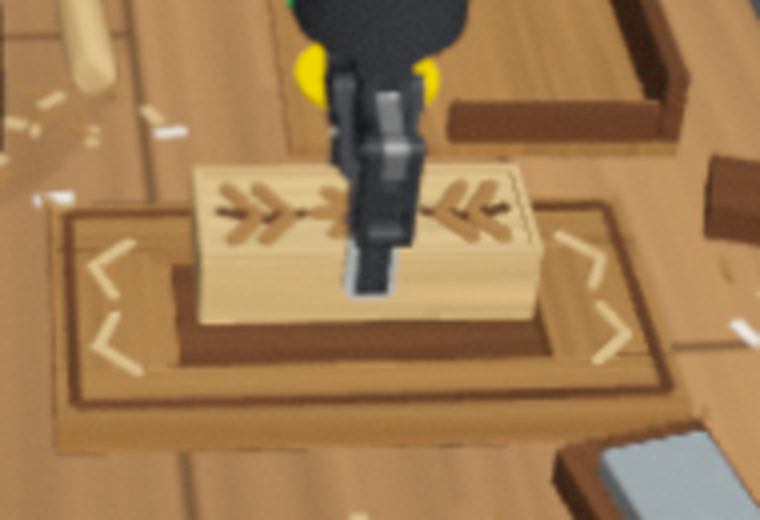

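```bash
python3 -m inch '[{"dx":0.1,"dy":0,"dz":1.2,"wx":0,"wy":0,"wz":0},{"dx":0,"dy":0,"dz":0.8,"wx":0,"wy":0,"wz":0},{"dx":0,"dy":0,"dz":0.3,"wx":0,"wy":0,"wz":0},{"dx":0,"dy":0,"dz":0,"wx":0,"wy":0,"wz":0},{"dx":0,"dy":0,"dz":0,"wx":0,"wy":0,"wz":0}]'
```

```text
t: 28.05
tcp_pos: [0.5157, -0.3107, 0.0959]
tool_rot: [1.0, -0.015, 0.0, 0.0]
force: [-0.5, -0.7, -1.8]
finger_gap: 0.737
gripper_force: 57.2
```

```bash
python3 -m inch '[{"dx":0,"dy":0,"dz":0.1,"wx":0,"wy":0,"wz":0},{"dx":0,"dy":0,"dz":0,"wx":0,"wy":0,"wz":0},{"dx":0,"dy":0,"dz":0,"wx":0,"wy":0,"wz":0}]'; python3 -m inch '[{"dx":0,"dy":0,"dz":0,"wx":0,"wy":0,"wz":0},{"dx":0,"dy":0,"dz":0,"wx":0,"wy":0,"wz":0},{"dx":0,"dy":0,"dz":0,"wx":0,"wy":0,"wz":0}]' 1;  python3 -m inch '[{"dx":0,"dy":0,"dz":-2,"wx":0,"wy":0,"wz":0},{"dx":0,"dy":0,"dz":-4,"wx":0,"wy":0,"wz":0},{"dx":0,"dy":0,"dz":-5,"wx":0,"wy":0,"wz":0},{"dx":0,"dy":0,"dz":-4.5,"wx":0,"wy":0,"wz":0},{"dx":0,"dy":0,"dz":0,"wx":0,"wy":0,"wz":0}]'; python3 -m inch '[{"dx":0,"dy":-4,"dz":0,"wx":0,"wy":0,"wz":-10},{"dx":0,"dy":-4,"dz":0,"wx":0,"wy":0,"wz":-10},{"dx":0,"dy":-4,"dz":0,"wx":0,"wy":0,"wz":-10},{"dx":0,"dy":0,"dz":0,"wx":0,"wy":0,"wz":-10},{"dx":0,"dy":0,"dz":0,"wx":0,"wy":0,"wz":-10},{"dx":0,"dy":0,"dz":0,"wx":0,"wy":0,"wz":-10},{"dx":0,"dy":0,"dz":0,"wx":0,"wy":0,"wz":-10},{"dx":0,"dy":0,"dz":0,"wx":0,"wy":0,"wz":-10},{"dx":0,"dy":0,"dz":0,"wx":0,"wy":0,"wz":-10},{"dx":0,"dy":0,"dz":0,"wx":0,"wy":0,"wz":0}]'; python3 -c "
from h import *
print(to(.613,.3175,.25),R.from_quat(sense()['tool_rot']).as_matrix().round(3))
b=cv2.cvtColor(snap('top'),cv2.COLOR_RGB2BGR); cv2.imwrite('pics/t3.png',cv2.resize(b[110:290,390:550],None,fx=3,fy=3,interpolation=cv2.INTER_CUBIC))"
```

```text
t: 28.42
tcp_pos: [0.5157, -0.3107, 0.0952]
tool_rot: [1.0, -0.015, 0.0, 0.0]
force: [0.2, -0.0, -0.9]
finger_gap: 0.737
gripper_force: 57.3
t: 28.8
tcp_pos: [0.5157, -0.3107, 0.095]
tool_rot: [1.0, -0.015, 0.0, 0.0]
force: [0.4, 0.1, 0.5]
finger_gap: 1.001
gripper_force: 0.0
t: 29.42
tcp_pos: [0.5174, -0.312, 0.2558]
tool_rot: [1.0, -0.015, 0.004, 0.004]
force: [-0.4, -0.0, -0.2]
finger_gap: 0.995
gripper_force: 0.0
t: 30.68
tcp_pos: [0.498, -0.1928, 0.2498]
tool_rot: [0.718, 0.696, -0.0, -0.0]
force: [-0.3, -0.0, -0.8]
finger_gap: 0.998
gripper_force: 0.0
[51.37  9.89 -0.  ] [[ 0.032  1.    -0.001]
 [ 1.    -0.032  0.001]
 [ 0.    -0.001 -1.   ]]
```

View pics/t3.png

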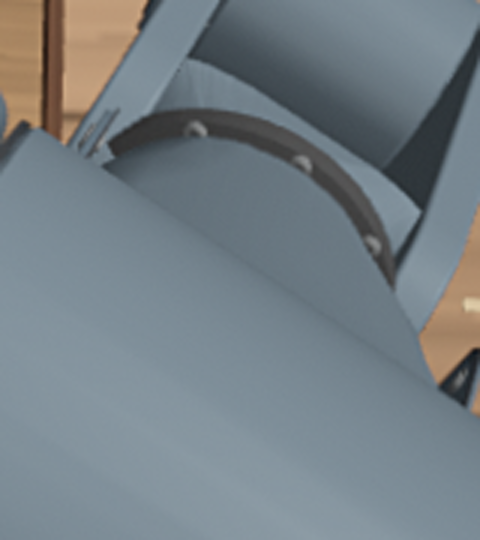

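```bash
python3 -m inch '[{"dx":5.2,"dy":1,"dz":0,"wx":0,"wy":0,"wz":0},{"dx":5.2,"dy":1,"dz":0,"wx":0,"wy":0,"wz":0},{"dx":5.2,"dy":1,"dz":0,"wx":0,"wy":0,"wz":0},{"dx":5.2,"dy":1,"dz":0,"wx":0,"wy":0,"wz":0},{"dx":5.2,"dy":1,"dz":0,"wx":0,"wy":0,"wz":0},{"dx":5.2,"dy":1,"dz":0,"wx":0,"wy":0,"wz":0},{"dx":5.2,"dy":1,"dz":0,"wx":0,"wy":0,"wz":0},{"dx":5.2,"dy":1,"dz":0,"wx":0,"wy":0,"wz":0},{"dx":5,"dy":1,"dz":0,"wx":0,"wy":0,"wz":0},{"dx":4.5,"dy":0.9,"dz":0,"wx":0,"wy":0,"wz":0}]' 0.9; python3 -m inch '[{"dx":0,"dy":0,"dz":0,"wx":0,"wy":0,"wz":0},{"dx":0,"dy":0,"dz":0,"wx":0,"wy":0,"wz":0}]'; python3 -c "
from h import *
print(to(.6135,.318,.127))
b=cv2.cvtColor(snap('top'),cv2.COLOR_RGB2BGR); cv2.imwrite('pics/t4.png',cv2.resize(b[110:290,390:550],None,fx=3,fy=3,interpolation=cv2.INTER_CUBIC))"
```

```text
t: 31.98
tcp_pos: [0.6123, 0.3167, 0.2497]
tool_rot: [0.718, 0.696, -0.0, -0.0]
force: [1.0, -0.2, 0.1]
finger_gap: 0.898
gripper_force: 0.0
t: 32.22
tcp_pos: [0.6118, 0.3143, 0.2494]
tool_rot: [0.718, 0.696, -0.001, -0.0]
force: [1.3, -0.2, -0.1]
finger_gap: 0.905
gripper_force: 0.0
[ 0.38  0.18 12.24]
```

View pics/t4.png

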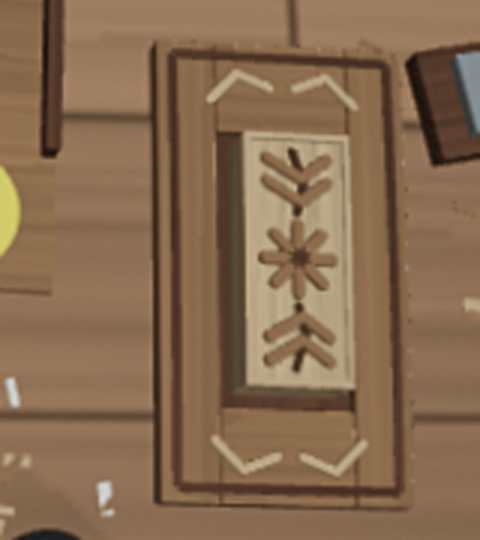

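The block lies in the recess (flower at crop (299,258)), apparently seated. I'll check its numbers while picking up the red tin.

```bash
python3 -c "
from h import *
C=loc('top',np.array([(244,132),(349,137),(355,389),(246,386)])/3+(390,110),.046); print(C.round(4).tolist(),C.mean(0), 'panel .516 -.311')"; python3 -m inch '[{"dx":0.35,"dy":0.15,"dz":3.5,"wx":0,"wy":0,"wz":0},{"dx":0,"dy":0,"dz":4,"wx":0,"wy":0,"wz":0},{"dx":0,"dy":0,"dz":2.8,"wx":0,"wy":0,"wz":0},{"dx":0,"dy":0,"dz":1.9,"wx":0,"wy":0,"wz":0},{"dx":0,"dy":0,"dz":0,"wx":0,"wy":0,"wz":0}]'; python3 -m inch '[{"dx":0,"dy":0,"dz":0,"wx":0,"wy":0,"wz":0},{"dx":0,"dy":0,"dz":0,"wx":0,"wy":0,"wz":0},{"dx":0,"dy":0,"dz":0,"wx":0,"wy":0,"wz":0},{"dx":0,"dy":0,"dz":0,"wx":0,"wy":0,"wz":0}]' 0 40;  python3 -m inch '[{"dx":0,"dy":0,"dz":-0.5,"wx":0,"wy":0,"wz":0},{"dx":0,"dy":0,"dz":-2.5,"wx":0,"wy":0,"wz":0},{"dx":0,"dy":0,"dz":-5,"wx":0,"wy":0,"wz":0},{"dx":0,"dy":0,"dz":-4,"wx":0,"wy":0,"wz":0},{"dx":0,"dy":0,"dz":0,"wx":0,"wy":0,"wz":0},{"dx":0,"dy":0,"dz":0,"wx":0,"wy":0,"wz":0}]'; python3 -c "
from h import *
print(to(.559,.0448,.13))"
```

```text
[[0.5915, -0.2824], [0.5902, -0.3463], [0.4399, -0.342], [0.4412, -0.2772]] [ 0.51571793 -0.31197821] panel .516 -.311
t: 32.9
tcp_pos: [0.6134, 0.3169, 0.1265]
tool_rot: [0.718, 0.696, -0.002, -0.001]
force: [0.1, 0.4, 0.0]
finger_gap: 0.897
gripper_force: 0.0
t: 33.4
tcp_pos: [0.6149, 0.3185, 0.1295]
tool_rot: [0.717, 0.697, 0.001, 0.001]
force: [-0.6, -0.8, 5.9]
finger_gap: 0.692
gripper_force: 44.2
t: 34.15
tcp_pos: [0.6128, 0.3179, 0.246]
tool_rot: [0.717, 0.697, -0.002, -0.001]
force: [-0.6, 0.1, -2.9]
finger_gap: 0.687
gripper_force: 44.4
[-27.44  -4.53  11.65]
```

The carving sits at (0.5157, -0.312), centred in the recess at the right height. Carrying red back to its pad.

```bash
python3 -m inch '[{"dx":-3,"dy":-0.5,"dz":0,"wx":0,"wy":0,"wz":0},{"dx":-5,"dy":-0.8,"dz":0,"wx":0,"wy":0,"wz":0},{"dx":-5.5,"dy":-0.9,"dz":0,"wx":0,"wy":0,"wz":0},{"dx":-5.5,"dy":-0.9,"dz":0,"wx":0,"wy":0,"wz":0},{"dx":-5,"dy":-0.8,"dz":0,"wx":0,"wy":0,"wz":0},{"dx":-3.4,"dy":-0.6,"dz":0,"wx":0,"wy":0,"wz":0},{"dx":0,"dy":0,"dz":4,"wx":0,"wy":0,"wz":0},{"dx":0,"dy":0,"dz":4,"wx":0,"wy":0,"wz":0},{"dx":0,"dy":0,"dz":1.5,"wx":0,"wy":0,"wz":0},{"dx":0,"dy":0,"dz":0,"wx":0,"wy":0,"wz":0}]'; python3 -m inch '[{"dx":0,"dy":0,"dz":0,"wx":0,"wy":0,"wz":0},{"dx":0,"dy":0,"dz":0,"wx":0,"wy":0,"wz":0}]'; python3 -c "
from h import *
print(to(.559,.0445,.132))"
```

```text
t: 35.4
tcp_pos: [0.5599, 0.0459, 0.151]
tool_rot: [0.717, 0.697, -0.001, -0.002]
force: [0.3, 0.1, -2.9]
finger_gap: 0.69
gripper_force: 44.4
t: 35.65
tcp_pos: [0.5619, 0.0458, 0.1543]
tool_rot: [0.717, 0.697, 0.001, 0.001]
force: [0.6, -0.2, -2.9]
finger_gap: 0.686
gripper_force: 44.4
[-0.14 -0.29  2.22]
```

```bash
python3 -m inch '[{"dx":-0.1,"dy":-0.3,"dz":1.2,"wx":0,"wy":0,"wz":0},{"dx":0,"dy":0,"dz":0.8,"wx":0,"wy":0,"wz":0},{"dx":0,"dy":0,"dz":0.2,"wx":0,"wy":0,"wz":0},{"dx":0,"dy":0,"dz":0,"wx":0,"wy":0,"wz":0},{"dx":0,"dy":0,"dz":0,"wx":0,"wy":0,"wz":0}]';python3 -m inch '[{"dx":0,"dy":0,"dz":0,"wx":0,"wy":0,"wz":0},{"dx":0,"dy":0,"dz":0,"wx":0,"wy":0,"wz":0},{"dx":0,"dy":0,"dz":0,"wx":0,"wy":0,"wz":0}]' 0.9;  python3 -m inch '[{"dx":0,"dy":0,"dz":-2,"wx":0,"wy":0,"wz":0},{"dx":0,"dy":0,"dz":-5,"wx":0,"wy":0,"wz":0},{"dx":0,"dy":0,"dz":-5,"wx":0,"wy":0,"wz":0},{"dx":0,"dy":0,"dz":0,"wx":0,"wy":0,"wz":0},{"dx":0,"dy":0,"dz":0,"wx":0,"wy":0,"wz":0}]'; python3 -c "
from h import *
print(to(.518,.3243,.25))"
```

```text
t: 36.28
tcp_pos: [0.5569, 0.0448, 0.134]
tool_rot: [0.717, 0.697, -0.001, -0.0]
force: [-7.8, -0.5, 23.4]
finger_gap: 0.689
gripper_force: 47.0
t: 36.65
tcp_pos: [0.558, 0.0448, 0.1305]
tool_rot: [0.717, 0.697, -0.0, -0.0]
force: [0.0, -0.4, 0.1]
finger_gap: 0.899
gripper_force: 0.0
t: 37.28
tcp_pos: [0.5575, 0.0448, 0.2503]
tool_rot: [0.717, 0.697, -0.0, -0.0]
force: [0.3, 0.7, 1.2]
finger_gap: 0.897
gripper_force: 0.0
[27.82 -4.77  0.04]
```

```bash
python3 -m inch '[{"dx":4,"dy":-0.7,"dz":0,"wx":0,"wy":0,"wz":0},{"dx":5.3,"dy":-0.9,"dz":0,"wx":0,"wy":0,"wz":0},{"dx":5.3,"dy":-0.9,"dz":0,"wx":0,"wy":0,"wz":0},{"dx":5.3,"dy":-0.9,"dz":0,"wx":0,"wy":0,"wz":0},{"dx":4.9,"dy":-0.9,"dz":0,"wx":0,"wy":0,"wz":0},{"dx":3,"dy":-0.5,"dz":0,"wx":0,"wy":0,"wz":0},{"dx":0,"dy":0,"dz":2,"wx":0,"wy":0,"wz":0},{"dx":0,"dy":0,"dz":0,"wx":0,"wy":0,"wz":0},{"dx":0,"dy":0,"dz":0,"wx":0,"wy":0,"wz":0}]';  python3 -c "
from h import *
print(to(.518,.3243,.127))"
```

```text
t: 38.4
tcp_pos: [0.518, 0.3236, 0.2299]
tool_rot: [0.718, 0.696, -0.001, -0.0]
force: [0.1, -0.2, -0.2]
finger_gap: 0.899
gripper_force: 0.0
[ 0.08  0.02 10.29]
```

```bash
python3 -m inch '[{"dx":0,"dy":0,"dz":3,"wx":0,"wy":0,"wz":0},{"dx":0,"dy":0,"dz":3.5,"wx":0,"wy":0,"wz":0},{"dx":0,"dy":0,"dz":2.3,"wx":0,"wy":0,"wz":0},{"dx":0,"dy":0,"dz":1.5,"wx":0,"wy":0,"wz":0},{"dx":0,"dy":0,"dz":0,"wx":0,"wy":0,"wz":0}]'; python3 -m inch '[{"dx":0,"dy":0,"dz":0,"wx":0,"wy":0,"wz":0},{"dx":0,"dy":0,"dz":0,"wx":0,"wy":0,"wz":0},{"dx":0,"dy":0,"dz":0,"wx":0,"wy":0,"wz":0},{"dx":0,"dy":0,"dz":0,"wx":0,"wy":0,"wz":0}]' 0 40;  python3 -m inch '[{"dx":0,"dy":0,"dz":-0.5,"wx":0,"wy":0,"wz":0},{"dx":0,"dy":0,"dz":-2.5,"wx":0,"wy":0,"wz":0},{"dx":0,"dy":0,"dz":-5,"wx":0,"wy":0,"wz":0},{"dx":0,"dy":0,"dz":-4,"wx":0,"wy":0,"wz":0},{"dx":0,"dy":0,"dz":0,"wx":0,"wy":0,"wz":0},{"dx":0,"dy":0,"dz":0,"wx":0,"wy":0,"wz":0}]'; python3 -c "
from h import *
print(to(.5552,-.0353,.13))"
```

```text
t: 39.02
tcp_pos: [0.5181, 0.3236, 0.1272]
tool_rot: [0.718, 0.696, -0.001, -0.0]
force: [-0.5, -0.7, 0.2]
finger_gap: 0.902
gripper_force: 0.0
t: 39.52
tcp_pos: [0.5188, 0.3243, 0.1292]
tool_rot: [0.717, 0.697, 0.001, 0.0]
force: [-1.2, -0.8, 6.3]
finger_gap: 0.69
gripper_force: 44.3
t: 40.28
tcp_pos: [0.517, 0.3236, 0.2463]
tool_rot: [0.717, 0.697, -0.002, -0.001]
force: [0.1, -0.6, -3.9]
finger_gap: 0.692
gripper_force: 44.8
[-35.74   4.91  11.66]
```

```bash
python3 -m inch '[{"dx":-3,"dy":0.4,"dz":0,"wx":0,"wy":0,"wz":0},{"dx":-5,"dy":0.7,"dz":0,"wx":0,"wy":0,"wz":0},{"dx":-5.5,"dy":0.8,"dz":0,"wx":0,"wy":0,"wz":0},{"dx":-5.5,"dy":0.8,"dz":0,"wx":0,"wy":0,"wz":0},{"dx":-5.5,"dy":0.8,"dz":0,"wx":0,"wy":0,"wz":0},{"dx":-5.2,"dy":0.7,"dz":0,"wx":0,"wy":0,"wz":0},{"dx":-4,"dy":0.5,"dz":0,"wx":0,"wy":0,"wz":0},{"dx":-2,"dy":0.2,"dz":0,"wx":0,"wy":0,"wz":0},{"dx":0,"dy":0,"dz":4,"wx":0,"wy":0,"wz":0},{"dx":0,"dy":0,"dz":4,"wx":0,"wy":0,"wz":0}]'; python3 -m inch '[{"dx":0,"dy":0,"dz":1.5,"wx":0,"wy":0,"wz":0},{"dx":0,"dy":0,"dz":0,"wx":0,"wy":0,"wz":0},{"dx":0,"dy":0,"dz":0,"wx":0,"wy":0,"wz":0},{"dx":0,"dy":0,"dz":0,"wx":0,"wy":0,"wz":0}]'; python3 -c "
from h import *
print(to(.5552,-.0353,.1335))"
```

```text
t: 41.52
tcp_pos: [0.556, -0.0338, 0.1662]
tool_rot: [0.718, 0.696, -0.0, -0.001]
force: [0.4, 0.1, -2.9]
finger_gap: 0.688
gripper_force: 44.8
t: 42.02
tcp_pos: [0.5575, -0.0342, 0.1544]
tool_rot: [0.717, 0.697, 0.001, 0.001]
force: [0.4, 0.1, -3.2]
finger_gap: 0.694
gripper_force: 44.5
[-0.11 -0.24  2.08]
```

```bash
python3 -m inch '[{"dx":-0.1,"dy":-0.2,"dz":1.2,"wx":0,"wy":0,"wz":0},{"dx":0,"dy":0,"dz":0.7,"wx":0,"wy":0,"wz":0},{"dx":0,"dy":0,"dz":0.2,"wx":0,"wy":0,"wz":0},{"dx":0,"dy":0,"dz":0,"wx":0,"wy":0,"wz":0},{"dx":0,"dy":0,"dz":0,"wx":0,"wy":0,"wz":0}]';python3 -m inch '[{"dx":0,"dy":0,"dz":0,"wx":0,"wy":0,"wz":0},{"dx":0,"dy":0,"dz":0,"wx":0,"wy":0,"wz":0},{"dx":0,"dy":0,"dz":0,"wx":0,"wy":0,"wz":0}]' 0.9;  python3 -m inch '[{"dx":0,"dy":0,"dz":-2,"wx":0,"wy":0,"wz":0},{"dx":0,"dy":0,"dz":-5,"wx":0,"wy":0,"wz":0},{"dx":0,"dy":0,"dz":-5,"wx":0,"wy":0,"wz":0},{"dx":0,"dy":0,"dz":0,"wx":0,"wy":0,"wz":0},{"dx":0,"dy":0,"dz":0,"wx":0,"wy":0,"wz":0}]'; python3 -c "
from h import *
print(to(.4235,.3313,.25))"
```

```text
t: 42.65
tcp_pos: [0.5537, -0.0351, 0.1338]
tool_rot: [0.717, 0.697, -0.001, -0.0]
force: [-5.5, 0.9, 14.7]
finger_gap: 0.692
gripper_force: 46.4
t: 43.02
tcp_pos: [0.5547, -0.0352, 0.1316]
tool_rot: [0.717, 0.697, -0.0, -0.0]
force: [-0.2, -0.2, -0.2]
finger_gap: 0.899
gripper_force: 0.0
t: 43.65
tcp_pos: [0.5541, -0.035, 0.2514]
tool_rot: [0.717, 0.697, -0.0, -0.0]
force: [0.1, -0.1, -0.8]
finger_gap: 0.898
gripper_force: 0.0
[ 36.23 -14.14   0.16]
```

```bash
python3 -m inch '[{"dx":4.2,"dy":-1.7,"dz":0,"wx":0,"wy":0,"wz":0},{"dx":5.2,"dy":-2,"dz":0,"wx":0,"wy":0,"wz":0},{"dx":5.2,"dy":-2,"dz":0,"wx":0,"wy":0,"wz":0},{"dx":5.2,"dy":-2,"dz":0,"wx":0,"wy":0,"wz":0},{"dx":5.2,"dy":-2,"dz":0,"wx":0,"wy":0,"wz":0},{"dx":5.2,"dy":-2,"dz":0,"wx":0,"wy":0,"wz":0},{"dx":4,"dy":-1.6,"dz":0,"wx":0,"wy":0,"wz":0},{"dx":2,"dy":-0.8,"dz":2,"wx":0,"wy":0,"wz":0},{"dx":0,"dy":0,"dz":0,"wx":0,"wy":0,"wz":0},{"dx":0,"dy":0,"dz":0,"wx":0,"wy":0,"wz":0}]';  python3 -c "
from h import *
print(to(.4235,.3313,.127))"
```

```text
t: 44.9
tcp_pos: [0.4241, 0.3302, 0.2309]
tool_rot: [0.717, 0.697, -0.001, -0.0]
force: [0.6, 0.4, 0.4]
finger_gap: 0.899
gripper_force: 0.0
[ 0.13 -0.05 10.39]
```

```bash
python3 -m inch '[{"dx":0.1,"dy":0,"dz":3,"wx":0,"wy":0,"wz":0},{"dx":0,"dy":0,"dz":3.5,"wx":0,"wy":0,"wz":0},{"dx":0,"dy":0,"dz":2.4,"wx":0,"wy":0,"wz":0},{"dx":0,"dy":0,"dz":1.5,"wx":0,"wy":0,"wz":0},{"dx":0,"dy":0,"dz":0,"wx":0,"wy":0,"wz":0}]'; python3 -m inch '[{"dx":0,"dy":0,"dz":0,"wx":0,"wy":0,"wz":0},{"dx":0,"dy":0,"dz":0,"wx":0,"wy":0,"wz":0},{"dx":0,"dy":0,"dz":0,"wx":0,"wy":0,"wz":0},{"dx":0,"dy":0,"dz":0,"wx":0,"wy":0,"wz":0}]' 0 40;  python3 -m inch '[{"dx":0,"dy":0,"dz":-0.5,"wx":0,"wy":0,"wz":0},{"dx":0,"dy":0,"dz":-2.5,"wx":0,"wy":0,"wz":0},{"dx":0,"dy":0,"dz":-5,"wx":0,"wy":0,"wz":0},{"dx":0,"dy":0,"dz":-4,"wx":0,"wy":0,"wz":0},{"dx":0,"dy":0,"dz":0,"wx":0,"wy":0,"wz":0},{"dx":0,"dy":0,"dz":0,"wx":0,"wy":0,"wz":0}]'; python3 -c "
from h import *
print(to(.5517,-.1153,.13))"
```

```text
t: 45.52
tcp_pos: [0.4245, 0.331, 0.1273]
tool_rot: [0.718, 0.696, -0.001, -0.0]
force: [-0.4, 0.3, 0.6]
finger_gap: 0.902
gripper_force: 0.0
t: 46.02
tcp_pos: [0.4248, 0.3319, 0.1289]
tool_rot: [0.717, 0.697, 0.001, 0.0]
force: [-1.1, -2.0, 6.5]
finger_gap: 0.69
gripper_force: 44.0
t: 46.78
tcp_pos: [0.4233, 0.3314, 0.2468]
tool_rot: [0.717, 0.697, -0.001, -0.0]
force: [-1.3, -0.3, -3.6]
finger_gap: 0.69
gripper_force: 44.9
[-44.26  14.18  11.69]
```

```bash
python3 -m inch '[{"dx":-3,"dy":1,"dz":-1,"wx":0,"wy":0,"wz":0},{"dx":-5,"dy":1.6,"dz":0,"wx":0,"wy":0,"wz":0},{"dx":-5.5,"dy":1.8,"dz":0,"wx":0,"wy":0,"wz":0},{"dx":-5.5,"dy":1.8,"dz":0,"wx":0,"wy":0,"wz":0},{"dx":-5.5,"dy":1.8,"dz":0,"wx":0,"wy":0,"wz":0},{"dx":-5.5,"dy":1.8,"dz":0,"wx":0,"wy":0,"wz":0},{"dx":-5.3,"dy":1.7,"dz":0,"wx":0,"wy":0,"wz":0},{"dx":-4.5,"dy":1.4,"dz":0,"wx":0,"wy":0,"wz":0},{"dx":-3,"dy":0.9,"dz":0,"wx":0,"wy":0,"wz":0},{"dx":-1.4,"dy":0.3,"dz":0,"wx":0,"wy":0,"wz":0}]'; python3 -m inch '[{"dx":0,"dy":0,"dz":3,"wx":0,"wy":0,"wz":0},{"dx":0,"dy":0,"dz":4,"wx":0,"wy":0,"wz":0},{"dx":0,"dy":0,"dz":3,"wx":0,"wy":0,"wz":0},{"dx":0,"dy":0,"dz":0,"wx":0,"wy":0,"wz":0},{"dx":0,"dy":0,"dz":0,"wx":0,"wy":0,"wz":0}]'; python3 -c "
from h import *
print(to(.5517,-.1153,.1335))"
```

```text
t: 48.02
tcp_pos: [0.5517, -0.1156, 0.2555]
tool_rot: [0.718, 0.696, -0.001, -0.002]
force: [-0.8, 0.4, -3.2]
finger_gap: 0.689
gripper_force: 44.7
t: 48.65
tcp_pos: [0.5524, -0.1136, 0.1582]
tool_rot: [0.717, 0.697, 0.0, -0.0]
force: [0.2, -0.3, -2.8]
finger_gap: 0.69
gripper_force: 44.7
[-0.17 -0.07  2.47]
```

Place yellow, retreat up and towards the base-left, and look from both cameras.

```bash
python3 -m inch '[{"dx":-0.15,"dy":0,"dz":1.5,"wx":0,"wy":0,"wz":0},{"dx":0,"dy":0,"dz":0.7,"wx":0,"wy":0,"wz":0},{"dx":0,"dy":0,"dz":0.2,"wx":0,"wy":0,"wz":0},{"dx":0,"dy":0,"dz":0,"wx":0,"wy":0,"wz":0},{"dx":0,"dy":0,"dz":0,"wx":0,"wy":0,"wz":0}]';python3 -m inch '[{"dx":0,"dy":0,"dz":0,"wx":0,"wy":0,"wz":0},{"dx":0,"dy":0,"dz":0,"wx":0,"wy":0,"wz":0},{"dx":0,"dy":0,"dz":0,"wx":0,"wy":0,"wz":0}]' 0.9;  python3 -m inch '[{"dx":0,"dy":0,"dz":-2,"wx":0,"wy":0,"wz":0},{"dx":0,"dy":0,"dz":-5,"wx":0,"wy":0,"wz":0},{"dx":0,"dy":0,"dz":-6,"wx":0,"wy":0,"wz":0},{"dx":5,"dy":-1,"dz":-1,"wx":0,"wy":0,"wz":0},{"dx":5,"dy":-1,"dz":0,"wx":0,"wy":0,"wz":0},{"dx":5,"dy":-1,"dz":0,"wx":0,"wy":0,"wz":0},{"dx":5,"dy":-1,"dz":0,"wx":0,"wy":0,"wz":0},{"dx":5,"dy":-1,"dz":0,"wx":0,"wy":0,"wz":0},{"dx":5,"dy":-1,"dz":0,"wx":0,"wy":0,"wz":0},{"dx":5,"dy":-1,"dz":0,"wx":0,"wy":0,"wz":0}]'; python3 -m inch '[{"dx":4,"dy":-1,"dz":0,"wx":0,"wy":0,"wz":0},{"dx":4,"dy":-1,"dz":0,"wx":0,"wy":0,"wz":0},{"dx":0,"dy":0,"dz":0,"wx":0,"wy":0,"wz":0},{"dx":0,"dy":0,"dz":0,"wx":0,"wy":0,"wz":0}]'; python3 -c "
from h import *
a=cv2.cvtColor(snap('top'),cv2.COLOR_RGB2BGR); b=cv2.cvtColor(snap('side'),cv2.COLOR_RGB2BGR)
cv2.imwrite('pics/f.png',np.hstack([cv2.resize(a[80:220,240:420],None,fx=2.5,fy=2.5),cv2.resize(b[180:320,330:470],None,fx=2.5,fy=2.5)]))"
```

```text
t: 49.28
tcp_pos: [0.5524, -0.1157, 0.1341]
tool_rot: [0.717, 0.697, 0.0, 0.0]
force: [-0.5, -0.1, -2.3]
finger_gap: 0.689
gripper_force: 45.0
t: 49.65
tcp_pos: [0.5525, -0.1157, 0.1342]
tool_rot: [0.717, 0.697, 0.0, 0.0]
force: [-0.8, -0.4, -0.6]
finger_gap: 0.902
gripper_force: 0.0
t: 50.9
tcp_pos: [0.4922, 0.2379, 0.2741]
tool_rot: [0.717, 0.697, 0.0, 0.0]
force: [0.8, -0.3, 0.3]
finger_gap: 0.899
gripper_force: 0.0
t: 51.4
tcp_pos: [0.4748, 0.3165, 0.2738]
tool_rot: [0.717, 0.697, -0.0, 0.0]
force: [-0.1, -0.8, -0.4]
finger_gap: 0.903
gripper_force: 0.0
```

View pics/f.png

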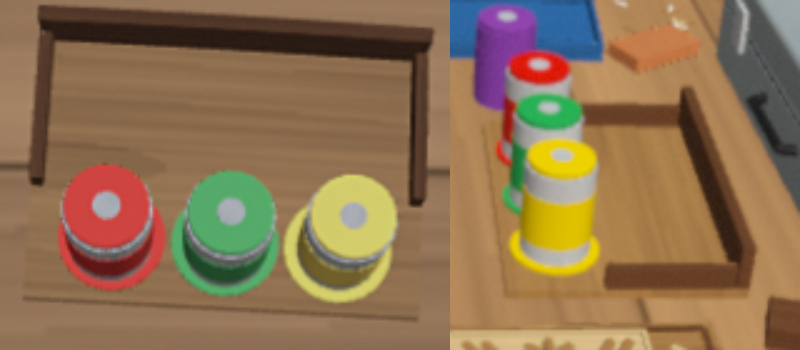

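All three tins stand upright on their own discs. Lids are at full-image (282,162), (332,165), (381,166), within about 4 mm of the pad centres. Handing in.

```bash
python3 -c "
from h import *
print(loc('top',[(282.4,162),(332.4,164.8),(381.2,166.4)],.101).round(4))
from station import workorder
print(workorder.sign_off())"
```

```text
[[ 0.556   0.0455]
 [ 0.5521 -0.0356]
 [ 0.5505 -0.1151]]
the job is handed in; nothing more can be done
None
```

The job is handed in, though sign-off returned no verdict: the carving lies flat and centred in the panel's recess, carved side up, and by the last camera check each tin stands upright within about 4 mm of its own disc's centre, after roughly 52 s of the 144 s allowed.

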